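Nest the graded measuring scoops on the round board

ROBOT

A 6-joint arm with a two-finger parallel gripper is mounted at the origin on a cart in front of the work surface, level with it; the furniture and walls round the work are solid. World frame = base frame: x ahead of the robot, y to its left, z up, the work surface at z = 0. Lengths are in m, angles in rad, forces in N, time in s.
With the tool pointing down it reaches from about 0.275 to 0.875 m from the base axis. Payload 12.5 kg.
Tool frame: the origin (TCP) lies at the very end of the fingers, on their centre line; the grasp point (between the pads) lies 19 mm behind it; x points along the fingers, y is the direction in which the jaws open and shut, and the axes are right-handed (so a half turn about x gives the same grasp; the last joint's range is limited). The gripper opens to 85 mm and grips with 20 to 120 N. Pads are 22 mm wide; open, the fingers measure 114 mm over their backs; the gripper's body (76 mm by 85 mm) begins 54 mm behind the grasp point. The pads swing forward as they close: fully open they stand 13 mm farther back than shut.
Start: joints at [1.248, 0.351, 1.652, -0, 1.139, -0.085], TCP at [0.13, 0.535, 0.231] pointing down, gripper open.
Joint ranges: [-2.75, 2.75], [-0.79, 2.1], [0.01, 2.65], [-1.57, 4.71], [0.07, 3.14], [-2.87, 2.87]. Speed limits (rad/s): [2.22, 2.22, 2.79, 3.14, 3.14, 3.14].

INTERFACE

Orientations are given as a 3x3 rotation matrix whose columns are the frame's x, y, z axes.
In Python, from bench import manip gives the robot as it stands. Calls block until the motion is done:
- manip.move_ptp(position, orientation): joint-space move of the TCP to a pose.
- manip.move_l(position, attitude=None, max_speed=0.15): straight line of the TCP; attitude=None keeps the orientation; max_speed is the mean speed in m/s.
- manip.move_j(angles): joint-space move.
- manip.set_gripper(opening, effort=None): opening from 0.0 (shut) to 1.0 (fully open); effort is the grip in N (None keeps the last); returns when the fingers have stopped.
- manip.dwell(seconds).
- manip.inverse_kinematics(position, orientation): joint angles nearest the present ones, or None.
- manip.grab_frame(name): name is "side" or "top" or "wrist"; returns (picture, depth): 384x512x3 uint8, red, green, blue; 384x512 float32, m along the optical axis (not along the pixel's ray), 0 where there is no reading.
- manip.get_calibration(name): a dict with "camera_matrix" (3x3 intrinsics, pixels), "k1" (the pictures are not rectified: a ray, as slopes to the right and down, at radius r is drawn at 1 + k1 r^2 times it, then the intrinsics apply), "R" (3x3) and "t" (3): a world point X has camera coordinates R X + t. Camera axes: x right, y down, z forward; pixel columns grow to the right and rows downward; lengths in m; the calibration is good to about 2 mm. A picture is of the moment at which its call begins: read the wrist's pose just before it. get_calibration takes no time and is no camera call; for the wrist camera it gives the pose at the moment of the call.
A pose or a line that the arm cannot do raises manip.Unreachable and nothing moves.
- manip.sign_off(): hands the job in, once; it reports no verdict.
Trained networks look in the newest picture that a camera, given by its name, has taken for a name from the list of things; names that differ only in an ending like _2 or _b are one class to them, and where a whole thing is asked for, a point or a joint stands for the part that bears it (a point fixed in the world has none). Each returns a list of dicts, best first, with "confidence" (0 to 1); they miss things now and then, are a little off and sometimes report something else, mostly with a low value. They report only what shows in the picture. A call takes as long as a camera call.
- manip.look_for(camera, name): "at" ([x, y, z] in m, in world coordinates, good to about 4 mm: the middle of the surface that is visible of it).
Readings, each from a call of its own:
- manip.current_time(): time.
- manip.current_qpos(): joint angles.
- manip.current_joint_vel(): joint speeds.
- manip.current_joint_torque(): joint torques, N m.
- manip.current_ee_pos(): TCP position.
- manip.current_tcp_rot(): TCP orientation.
- manip.current_force(): force on the tool from outside, world axes, zero at the start.
- manip.current_ft_torque(): the same for the moment, N m.
- manip.current_grip_width(): opening from 0.0 (shut) to 1.0 (fully open).
Only numpy, scipy, OpenCV 4.12 (cv2) and the standard library are available. Lean on these libraries where they do the work, as an engineer would, in place of code of your own. Each camera call takes 0.05 s, during which the arm holds its last target. There are 200 camera calls.

TASK

Tidy the three square steel measuring scoops into one nest on the round wooden board, so that they can be carried off together: stand the largest in the middle of the board, put the middle one inside it and the smallest inside that, each right down on its floor and all with their handles pointing the same way, one above the other. Set each scoop down gently, without dropping it, and do not disturb the sugar shaker or the tin of mints.

Things in the scene. Friction and masses are not known exactly. Their poses are not given: they have to be found in the camera images.
- large_scoop_center (a point): centre (22 mm above the foot) of the largest steel scoop: open square cup, rounded corners, tapering walls, 44 mm high; outside 72 mm square at the foot, 78 mm at the mouth (rim bead 2 mm more); walls and floor 2.5 mm thick; 0.13 kg. z points out of the mouth, the handle along -x.
- large_scoop_grip (a point): grip point on the largest scoop's handle: on its centre line, 72 mm from the cup's axis along -x, 41.5 mm above the foot, half-way through the thickness. The handle is a level flat strip 16 mm wide (y) and 5 mm thick, its top level with the rim, free below; it ends in a 20 mm eye centred 91 mm from the axis. Axes as the scoop's.
- middle_scoop_center (a point): centre (24 mm above the foot) of the middle steel scoop: open square cup, rounded corners, tapering walls, 48 mm high; outside 62 mm square at the foot, 69 mm at the mouth (rim bead 2 mm more); walls and floor 2.5 mm thick; 0.11 kg. z points out of the mouth, the handle along -x. Right down in the largest its rim is 6.5 mm above that rim, with 2.5 mm to spare on each side (5.5 mm as it enters).
- middle_scoop_grip (a point): grip point on the middle scoop's handle: on its centre line, 72 mm from the cup's axis along -x, 45.5 mm above the foot, half-way through the thickness. The handle is a level flat strip 16 mm wide (y) and 5 mm thick, its top level with the rim, free below; it ends in a 20 mm eye centred 91 mm from the axis. Axes as the scoop's.
- small_scoop_center (a point): centre (26 mm above the foot) of the smallest steel scoop: open square cup, rounded corners, tapering walls, 52 mm high; outside 52.5 mm square at the foot, 59.5 mm at the mouth (rim bead 2 mm more); walls and floor 2.5 mm thick; 0.09 kg. z points out of the mouth, the handle along -x. Right down in the middle one its rim is 6.5 mm above that rim, with 2.5 mm to spare on each side (5.5 mm as it enters).
- small_scoop_grip (a point): grip point on the smallest scoop's handle: on its centre line, 72 mm from the cup's axis along -x, 49.5 mm above the foot, half-way through the thickness. The handle is a level flat strip 16 mm wide (y) and 5 mm thick, its top level with the rim, free below; it ends in a 20 mm eye centred 91 mm from the axis. Axes as the scoop's.
- board_top (a point): centre of the upper face of a round beech board, 176 mm across and 13 mm thick, lying loose and flat on the counter (0.21 kg); z is up
- sugar_shaker: small glass sugar shaker with a steel top, 44 mm across and 90 mm high, standing upright; centre of its underside. Leave it alone
- tin_mints: flat rounded tin of mints, red with a cream lid, 60 x 92 mm and 23 mm high, lying on the counter; centre of its underside. Leave it alone

How it is judged:
By the outcome, as a careful person would: the job done as asked, in the order asked, and still so for the second after the job is handed in, with the robot touching nothing.
It also fails if it takes over 72 s, if anything falls off the work surface, if the arm or the gripper's body presses on something with over 40 N, if the wrist force passes 120 N, or if a joint passes its speed limit or range.

## Working session

There is one attempt and no reset: what is moved stays moved. The work goes in short steps, each a Python script; the robot and the scene stay as the last script left them, time stands still between calls to the robot, and variables do not carry over. Pictures are saved under pics/ and viewed, about 8 in all and at most 12, crops included, and the job is handed in when it is done.

```bash
ls; mkdir -p pics; python3 - <<'E'
from bench import manip
import cv2,numpy as np
ims=[]
for c in("top","side"):
    p,d=manip.grab_frame(c); np.savez(f"pics/{c}0.npz",p=p,d=d)
    cv2.imwrite(f"pics/{c}0.png",p[:,:,::-1])
    k=manip.get_calibration(c); print(c,k)
    for n in["large_scoop_center","middle_scoop_center","small_scoop_center","large_scoop_grip","middle_scoop_grip","small_scoop_grip","board_top","sugar_shaker","tin_mints"]:
        print(n,[(np.round(r["at"],3).tolist(),round(r["confidence"],2)) for r in manip.look_for(c,n)][:3])
print(manip.current_time())
E
```

```text
pics
top {'camera_matrix': array([[408.72144733,   0.        , 265.21847639],
       [  0.        , 408.72144733, 185.28164381],
       [  0.        ,   0.        ,   1.        ]]), 'k1': -0.052485473223730934, 'R': array([[ 0.00511191, -0.999317  , -0.03659796],
       [-0.9942895 , -0.00117816, -0.10670989],
       [ 0.10659389,  0.03693446, -0.99361642]]), 't': array([0.19162052, 0.52388994, 0.92553507])}
large_scoop_center [([0.535, -0.067, 0.007], 0.86), ([0.534, 0.418, 0.024], 0.24)]
middle_scoop_center [([0.536, 0.416, 0.019], 0.79)]
small_scoop_center []
large_scoop_grip [([0.535, -0.068, 0.009], 0.91), ([0.569, 0.048, 0.032], 0.39)]
middle_scoop_grip [([0.532, 0.415, 0.018], 0.68)]
small_scoop_grip [([0.566, 0.055, 0.033], 0.8)]
board_top [([0.561, 0.23, 0.011], 0.66)]
sugar_shaker [([0.646, 0.329, 0.073], 0.71), ([0.538, -0.068, 0.008], 0.33)]
tin_mints [([0.416, 0.216, 0.023], 0.96)]
side {'camera_matrix': array([[356.9314477 ,   0.        , 256.39077395],
       [  0.        , 356.9314477 , 191.37611615],
       [  0.        ,   0.        ,   1.        ]]), 'k1': 0.030474107219111955, 'R': array([[ 0.96001955, -0.27962199, -0.01319095],
       [-0.18983836, -0.61568968, -0.76477945],
       [ 0.20572762,  0.73670737, -0.64415712]]), 't': array([-0.47227084,  0.26877403,  0.66628987])}
large_scoop_center [([0.537, -0.051, 0.022], 0.7), ([0.569, 0.056, 0.039], 0.19)]
middle_scoop_center [([0.534, 0.41, 0.028], 0.57)]
small_scoop_center [([0.569, 0.054, 0.038], 0.64)]
large_scoop_grip [([0.535, -0.053, 0.025], 0.71)]
middle_scoop_grip [([0.538, 0.412, 0.035], 0.9)]
small_scoop_grip [([0.572, 0.056, 0.036], 0.6)]
board_top [([0.566, 0.218, 0.014], 0.61), ([0.537, 0.411, 0.034], 0.4)]
sugar_shaker [([0.574, 0.057, 0.035], 0.73), ([0.648, 0.323, 0.046], 0.61)]
tin_mints [([0.414, 0.207, 0.023], 0.57)]
1.0
```

View pics/top0.png

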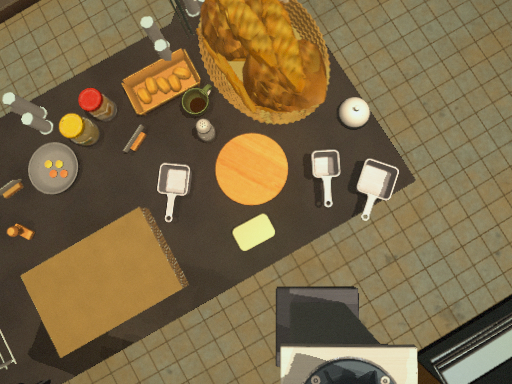

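View pics/side0.png

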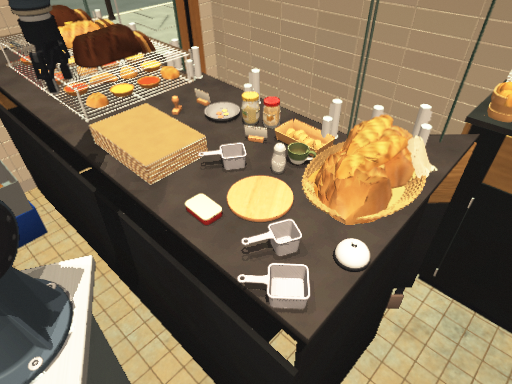

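The top view shows large at px (377,180), small at (325,165), middle at (174,180), the board at (252,168) and the tin at (253,232). All handles point roughly towards the robot. The small scoop's confusion with the shaker in the side view doesn't match the pictures, so I'm ignoring it. Next I'll fit the rim and handle shapes using wrist depth.

```bash
cat > h.py <<'E'
from bench import manip
import cv2,numpy as np
from scipy.optimize import least_squares
SC={"large":dict(H=.044,m=.078),"middle":dict(H=.048,m=.069),"small":dict(H=.052,m=.0595)}
def rot(yaw,flip=False):
    "tool down, jaws across a handle pointing along yaw"
    x=np.array([0,0,-1.]); y=np.array([-np.sin(yaw),np.cos(yaw),0])*(-1 if flip else 1)
    return np.c_[x,y,np.cross(x,y)]
def cloud(cam,save=None):
    k=manip.get_calibration(cam); p,d=manip.grab_frame(cam)
    if save: cv2.imwrite(f"pics/{save}.png",p[:,:,::-1])
    v,u=np.nonzero(d>0); K=k["camera_matrix"]
    n=cv2.undistortPoints(np.c_[u,v].astype(float)[:,None],K,np.array([k["k1"],0,0,0.]))[:,0]
    z=d[v,u][:,None]; c=np.c_[n*z,z]
    return (c-k["t"])@k["R"],p[v,u],k
def seg(P,a,b):
    t=np.clip(((P-a)@(b-a))/((b-a)@(b-a)),0,1); return np.linalg.norm(P-a-t[:,None]*(b-a),axis=1)
def fit(W,name,xy0,yaw0,z0=0.,tol=.004,R=.10):
    "centre, handle yaw, rim half size, rim z, from points at rim level"
    s=SC[name]; zt=z0+s["H"]
    P=W[(abs(W[:,2]-zt)<tol)&(np.hypot(*(W[:,:2]-xy0).T)<R)]
    def res(q):
        c,sn=np.cos(q[2]),np.sin(q[2]); L=(P[:,:2]-q[:2])@np.array([[c,-sn],[sn,c]]) # +x = handle
        a=q[3]; C=np.array([[a,a],[-a,a],[-a,-a],[a,-a]])
        D=[seg(L,C[i],C[(i+1)%4]) for i in range(4)]+[seg(L,np.array([a,0]),np.array([.1,0]))]
        return np.min(D,axis=0)
    r=least_squares(res,[*xy0,yaw0,s["m"]/2],loss="soft_l1",f_scale=.003,x_scale=[.01,.01,.1,.01])
    return r.x,np.median(P[:,2]),len(P),np.median(res(r.x))
E
python3 - <<'E'
from h import *
import numpy as np
# coarse from stored-like top view
W,_,_=cloud("top")
G={"large":((.535,-.067),-2.9),"small":((.567,.054),3.1),"middle":((.535,.412),3.1)}
for n,(c,y) in G.items(): print(n,[np.round(v,4) for v in fit(W,n,np.array(c),y,tol=.006,R=.12)])
print(manip.current_tcp_rot().round(2).tolist(),manip.get_calibration("wrist"))
manip.move_ptp([.47,.0,.28],rot(np.pi))
W,_,k=cloud("wrist","w1"); np.save("pics/w1.npy",W); print(k["t"],-k["R"].T@k["t"])
for n in("large","small"):
    c,y=G[n]; print(n,[np.round(v,4) for v in fit(W,n,np.array(c),y,tol=.006,R=.12)])
print(manip.current_time(),manip.current_qpos())
E
```

```text
large [array([ 0.5347, -0.0582, -2.657 ,  0.0452]), np.float64(0.0441), np.int64(537), np.float64(0.0089)]
small [array([0.5708, 0.0534, 3.1913, 0.0298]), np.float64(0.0521), np.int64(445), np.float64(0.0022)]
middle [array([0.5352, 0.4073, 3.021 , 0.0342]), np.float64(0.048), np.int64(480), np.float64(0.0022)]
[[0.0, 0.24, 0.97], [-0.0, 0.97, -0.24], [-1.0, -0.0, 0.0]] {'camera_matrix': array([[293.26663917,   0.        , 258.71923468],
       [  0.        , 293.26663917, 190.40723279],
       [  0.        ,   0.        ,   1.        ]]), 'k1': 0.02534616785816879, 'R': array([[ 2.36393873e-01,  9.71657279e-01, -2.63288535e-04],
       [ 9.27913702e-01, -2.25671121e-01,  2.96730024e-01],
       [ 2.88260471e-01, -7.03894685e-02, -9.54961373e-01]]), 't': array([-0.54871789, -0.03783608,  0.37924744])}
[-0.00075894  0.39520599  0.56540797] [ 5.45778055e-01 -4.61372944e-04  4.21901198e-01]
large [array([ 0.5352, -0.0603, -2.6267,  0.0436]), np.float64(0.0431), np.int64(1702), np.float64(0.0078)]
small [array([0.5721, 0.0535, 3.1846, 0.0292]), np.float64(0.0511), np.int64(1583), np.float64(0.0018)]
3.3667 [-9.79412060e-02  1.52261579e-01  1.78663354e+00  6.24016345e-05
  1.20279283e+00  1.47139989e+00]
```

View pics/w1.png

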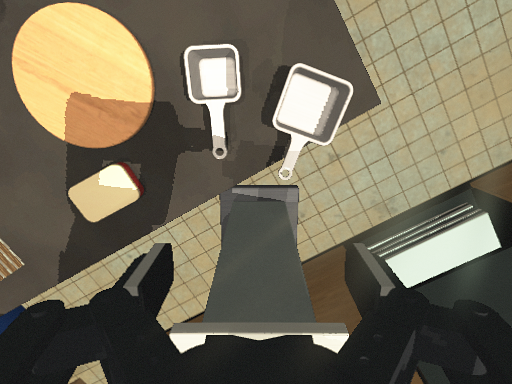

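The wrist picture shows the large scoop at (313,105) with its handle running to (287,172), so its yaw is about +2.77 and my seed had the wrong sign. The small scoop is at (214,75). I'll refit and fit the board too.

```bash
python3 - <<'E'
from h import *
W=np.load("pics/w1.npy")
G={"large":((.535,-.067),2.77),"small":((.571,.0535),3.18)}
for n,(c,y) in G.items():
    for R in(.10,.12): print(n,[np.round(v,4) for v in fit(W,n,np.array(c),y,tol=.005,R=R)])
W2,C,_=cloud("top"); np.save("pics/t2.npy",W2)
def board(W):
    P=W[(abs(W[:,2]-.013)<.004)&(np.hypot(W[:,0]-.563,W[:,1]-.225)<.105)&((W[:,0]>.47))][:,:2]
    from scipy.spatial import ConvexHull
    return cv2.minEnclosingCircle(P.astype(np.float32)),P.mean(0),len(P)
print(board(W2),board(W))
for n,(c,y) in {**G,"middle":((.535,.4073),3.02)}.items(): print("top",n,[np.round(v,4) for v in fit(W2,n,np.array(c),y,tol=.006,R=.11)])
c=np.array([.535,-.067])
E
```

```text
large [array([ 0.5372, -0.0655,  2.7951,  0.0387]), np.float64(0.0431), np.int64(1575), np.float64(0.0017)]
large [array([ 0.5372, -0.0654,  2.7968,  0.0388]), np.float64(0.0431), np.int64(1601), np.float64(0.0017)]
small [array([0.5721, 0.0535, 3.1852, 0.0293]), np.float64(0.0511), np.int64(1558), np.float64(0.0018)]
small [array([0.5721, 0.0535, 3.1852, 0.0293]), np.float64(0.0511), np.int64(1558), np.float64(0.0018)]
(((0.5657667517662048, 0.2276819795370102), 0.0879889503121376), array([0.56501297, 0.22716217]), 3985) (((0.5670484900474548, 0.22734969854354858), 0.08850011974573135), array([0.5719607 , 0.22692065]), 15726)
top large [array([ 0.5466,  0.0179,  3.591 , -0.0367]), np.float64(0.0438), np.int64(75), np.float64(0.0035)]
top small [array([0.571 , 0.0538, 3.1955, 0.0295]), np.float64(0.052), np.int64(424), np.float64(0.002)]
top middle [array([0.5352, 0.4074, 3.0368, 0.0343]), np.float64(0.048), np.int64(469), np.float64(0.0021)]
```

```bash
cat >> h.py <<'E'
h=lambda yaw:np.array([np.cos(yaw),np.sin(yaw)])
def pick(name,c,yaw,below,z0=0.,lift=.12):
    g=np.array(c)+.072*h(yaw); z=z0+SC[name]["H"]-.0025-below
    manip.set_gripper(.5,80)
    manip.move_ptp([*g,z+.09],rot(yaw)); manip.move_l([*g,z],max_speed=.08)
    manip.set_gripper(0.,80); print("width",manip.current_grip_width(),"F",manip.current_force().round(1))
    manip.move_l([*g,z+lift],max_speed=.1); print("F lifted",manip.current_force().round(1),"t",manip.current_time())
def inhand(name,yaw,below,save=None):
    "cup centre in the hand: offset along handle, across, yaw error, rim height error"
    p=manip.current_ee_pos(); W,_,_=cloud("wrist",save)
    q,z,n,e=fit(W,name,p[:2]-.072*h(yaw),yaw,z0=p[2]+below+.0025-SC[name]["H"],tol=.006)
    d=p[:2]-q[:2]; u=h(q[2]); print("inhand fit",q.round(4),"z",z-(p[2]+below+.0025),n,e)
    return d@h(yaw),d@np.array([-np.sin(yaw),np.cos(yaw)]),q[2]-yaw
E
python3 - <<'E'
from h import *
pick("large",[.5372,-.0655],2.796,.012)
print(np.round(inhand("large",2.796,.012,"held1"),4),manip.current_ee_pos())
E
```

```text
width 0.15717257295486617 F [-1.2  1.5  4.7]
F lifted [ 0.  -0.1 -1.6] t 7.6083
inhand fit [ 0.5366 -0.0662  2.7976  0.038 ] z -0.0022522919402360453 12689 0.0014757231299212178
[ 0.072  -0.0008  0.0016] [ 0.46915998 -0.0410676   0.14895327]
```

View pics/held1.png

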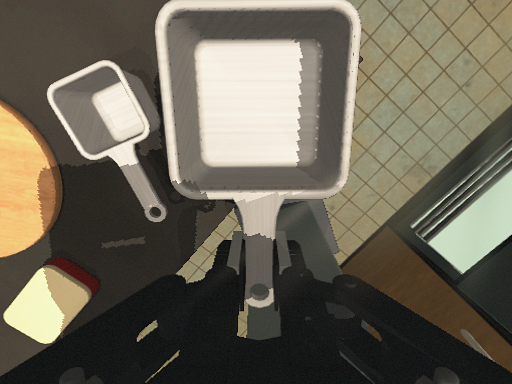

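The scoop is held cleanly, with the cup at (260,100) square to the hand and the small scoop untouched at (100,110). Now I'll place it.

```bash
cat >> h.py <<'E'
def lower(zt,zmin,stop=4.):
    "down to zt fast, then in 1 mm steps until contact or zmin"
    p=manip.current_ee_pos(); manip.move_l([p[0],p[1],zt],max_speed=.08); manip.dwell(.15)
    F0=manip.current_force(); z=zt
    while z>zmin:
        z-=.001; manip.move_l([p[0],p[1],z],max_speed=.02); F=manip.current_force()-F0
        if F[2]>stop or np.hypot(*F[:2])>6: break
    print("contact at",z,"dF",F.round(1),"ee",manip.current_ee_pos().round(4))
def release(back=.10):
    manip.set_gripper(.4); p=manip.current_ee_pos(); manip.move_l([p[0],p[1],p[2]+back],max_speed=.12)
E
python3 - <<'E'
from h import *
yaw=3.3; n=h(yaw); t=np.array([-n[1],n[0]])
g=np.array([.5664,.2275])+.072*n-.0008*t
manip.move_ptp([*g,.149],rot(yaw))
zs=.0415-.012+.013
lower(zs+.004,zs-.002)
release()
W,_,_=cloud("wrist","placed1")
print([np.round(v,4) for v in fit(W,"large",np.array([.5664,.2275]),yaw,z0=.013)],manip.current_time())
E
```

```text
contact at 0.042499999999999996 dF [-2.8 -0.3  8.2] ee [0.4952 0.2161 0.0428]
[array([0.5661, 0.2267, 3.3029, 0.0384]), np.float64(0.0561), np.int64(4192), np.float64(0.0016)] 12.625
```

View pics/placed1.png

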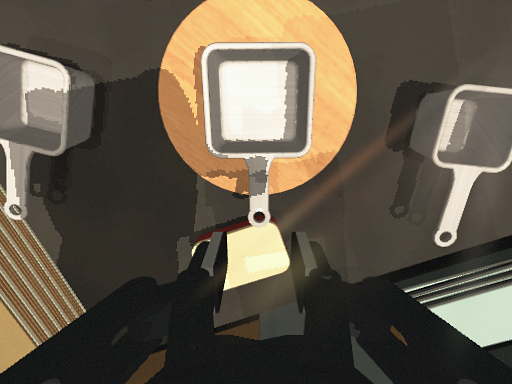

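The large scoop stands centred on the board at (258,100), with its handle to (259,217) clear above the tin. Next is the middle scoop.

```bash
python3 - <<'E'
from h import *
c=np.array([.5352,.4074]); y=3.03
manip.move_ptp([*(c+.09*h(y)),.17],rot(y))
W,_,_=cloud("wrist"); q,z,n,e=fit(W,"middle",c,y,tol=.005); print(q.round(4),z,n,e)
pick("middle",q[:2],q[2],.0045,lift=.13)
print(np.round(inhand("middle",q[2],.0045,"held2"),4),manip.current_ee_pos(),manip.current_time())
E
```

```text
[0.537  0.4078 3.0428 0.0339] 0.047098466178886134 3267 0.0017994508365799591
width 0.15051408505567967 F [-2.3 -0.5  3.6]
F lifted [ 0.   1.5 -1.3] t 17.175
inhand fit [0.5373 0.4067 3.0435 0.0336] z -0.002220529730371873 10909 0.001652905328489003
[ 0.0726 -0.0008  0.0007] [0.46512659 0.41467378 0.17029237] 17.225
```

View pics/held2.png

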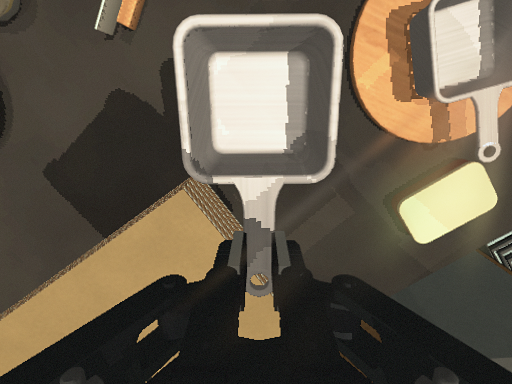

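```bash
python3 - <<'E'
from h import *
yaw=3.303; n=h(yaw); t=np.array([-n[1],n[0]])
g=np.array([.5661,.2267])+.0726*n-.0008*t
manip.move_ptp([*g,.165],rot(yaw))
zs=.061-.0045
manip.move_l([*g,zs+.02],max_speed=.08); print(manip.current_force().round(1))
lower(zs+.005,zs-.002)
release()
W,_,_=cloud("wrist","placed2"); np.save("pics/p2.npy",W)
print("large",[np.round(v,4) for v in fit(W,"large",np.array([.5661,.2267]),yaw,z0=.013,tol=.003)])
print("middle",[np.round(v,4) for v in fit(W,"middle",np.array([.5661,.2267]),yaw,z0=.0155,tol=.003)],manip.current_time())
E
```

```text
[ 0.   0.5 -1.1]
contact at 0.056499999999999995 dF [-5.  -0.8  7.2] ee [0.4944 0.2159 0.0569]
large [array([0.5665, 0.2268, 3.3028, 0.0376]), np.float64(0.0562), np.int64(2356), np.float64(0.0018)]
middle [array([0.5661, 0.2271, 3.3041, 0.0339]), np.float64(0.0626), np.int64(3547), np.float64(0.0017)] 22.4167
```

View pics/placed2.png

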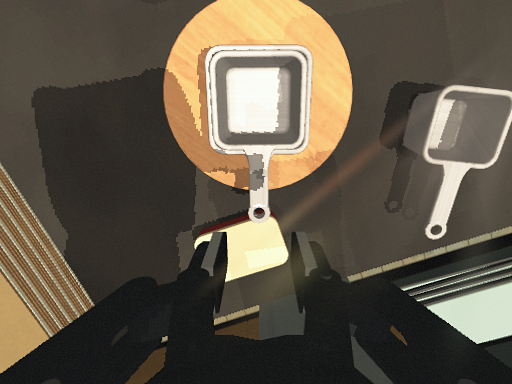

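The middle scoop is seated concentrically in the large one at (259,98). The rims are 6.4 mm apart (6.5 nominal) and the handles line up. Next is the small scoop.

```bash
python3 - <<'E'
from h import *
c=np.array([.5721,.0535]); y=3.185
manip.move_ptp([*(c+.09*h(y)),.18],rot(y))
W,_,_=cloud("wrist"); q,z,n,e=fit(W,"small",c,y,tol=.005); print(q.round(4),z,n,e)
pick("small",q[:2],q[2],.0045,lift=.135)
a,b,dy=inhand("small",q[2],.0045); print(a,b,dy)
if not(abs(a-.072)<.004 and abs(b)<.003 and abs(dy)<.03): raise SystemExit("check")
yaw=3.3035; n=h(yaw); t=np.array([-n[1],n[0]])
g=np.array([.5661,.2271])+a*n+b*t
manip.move_ptp([*g,.17],rot(yaw))
zs=.0675-.0045
manip.move_l([*g,zs+.02],max_speed=.08); print(manip.current_force().round(1))
lower(zs+.005,zs-.002)
release()
W,_,_=cloud("wrist","placed3")
for s,z0 in(("large",.013),("middle",.0155),("small",.018)):
    print(s,[np.round(v,4) for v in fit(W,s,np.array([.5661,.2269]),yaw,z0=z0,tol=.003)])
print(manip.current_time())
E
```

```text
[0.5723 0.054  3.1902 0.0291] 0.051097145475371114 2827 0.001797367920421608
width 0.15104430925145876 F [-2.   0.5  3.4]
F lifted [ 0.6 -0.7 -1.4] t 26.8917
inhand fit [0.5722 0.0534 3.1929 0.029 ] z -0.0021406571841088295 9724 0.0017183032064276623
0.07209442869238707 -0.0006738031499798265 0.0027765019607115526
[-0.3 -0.1 -1.1]
contact at 0.063 dF [-3.2 -0.6  8. ] ee [0.495  0.2163 0.0633]
large [array([0.5664, 0.2271, 3.2994, 0.0379]), np.float64(0.0561), np.int64(2146), np.float64(0.0016)]
middle [array([0.5665, 0.2276, 3.3632, 0.0332]), np.float64(0.0626), np.int64(2085), np.float64(0.0018)]
small [array([0.5661, 0.2282, 3.3329, 0.0293]), np.float64(0.0692), np.int64(3318), np.float64(0.0018)]
32.0
```

View pics/placed3.png

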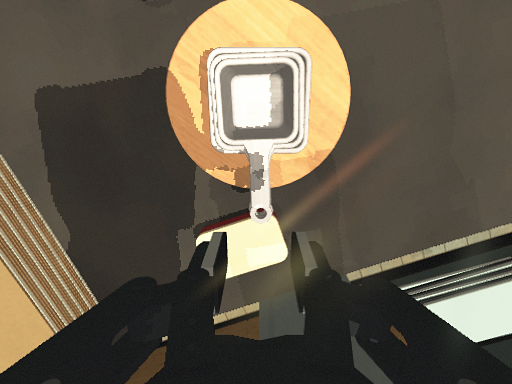

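All three are nested, with rim heights of 56.1, 62.6 and 69.2 mm, so each is fully down. The fits suggest a handle misalignment of 2–3°. I'll look closer.

```bash
python3 - <<'E'
from h import *
y=3.3; c=np.array([.566,.2275])
manip.move_ptp([*(c+.13*h(y)),.17],rot(y))
W,C,k=cloud("wrist","p4")
im=cv2.imread("pics/p4.png")
p=k["R"]@np.array([*(c+.03*h(y)),.06])+k["t"]; u,v=(k["camera_matrix"]@(p/p[2]))[:2].astype(int)
cr=im[max(v-90,0):v+90,max(u-90,0):u+90]; cv2.imwrite("pics/p4c.png",cv2.resize(cr,None,fx=3.3,fy=3.3,interpolation=cv2.INTER_CUBIC))
for s,z0 in(("large",.013),("middle",.0155),("small",.018)):
    print(s,[np.round(v,4) for v in fit(W,s,c,y,z0=z0,tol=.0025)])
    L=(W[:,:2]-c)@np.c_[h(y),[-np.sin(y),np.cos(y)]]; m=(abs(W[:,2]-z0-SC[s]["H"]+.0008)<.0022)
    for lo,hi in((.045,.06),(.06,.078),(.083,.1)):
        Q=L[m&(L[:,0]>lo)&(L[:,0]<hi)&(abs(L[:,1])<.03)]
        if len(Q): print(lo,len(Q),"across mid/min/max mm",(1e3*np.array([Q[:,1].mean(),*np.percentile(Q[:,1],[3,97])])).round(1))
print(manip.current_time())
E
```

```text
large [array([0.5658, 0.2266, 3.3055, 0.0382]), np.float64(0.0561), np.int64(1266), np.float64(0.0014)]
0.045 7 across mid/min/max mm [-8.1 -8.6 -7.8]
0.06 1 across mid/min/max mm [-6.5 -6.5 -6.5]
0.083 34 across mid/min/max mm [ 0.4 -8.3  7.3]
middle [array([0.5654, 0.2274, 3.3903, 0.0334]), np.float64(0.0625), np.int64(1294), np.float64(0.0017)]
0.045 16 across mid/min/max mm [ 9.6  9.2 10.2]
0.06 23 across mid/min/max mm [10.3 10.2 10.4]
0.083 39 across mid/min/max mm [ 5.9 -2.2 12.9]
small [array([0.5655, 0.2278, 3.3281, 0.0292]), np.float64(0.0692), np.int64(2887), np.float64(0.0022)]
0.045 402 across mid/min/max mm [ 1.1 -6.6  8.3]
0.06 476 across mid/min/max mm [ 1.6 -6.   9.2]
0.083 287 across mid/min/max mm [ 2.2 -6.2 11.1]
32.3917
```

View pics/p4c.png

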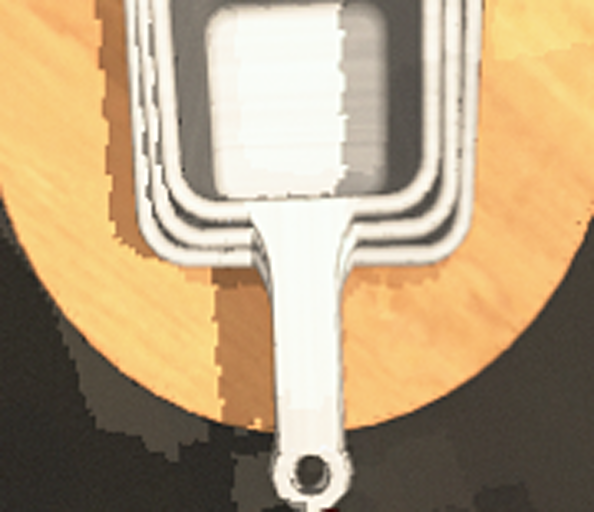

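The handles lie one above the other, with residual yaw differences of about 2° (2 mm at the grip). That's good enough, and disturbing the nest again isn't worth the risk. I'll retreat, check the tin, shaker and board, then hand in.

```bash
python3 - <<'E'
from h import *
p=manip.current_ee_pos(); manip.move_l([p[0],p[1],.25],max_speed=.15)
manip.move_ptp([.2,.45,.25],rot(3.3)); manip.dwell(.3)
W,_,_=cloud("top","end"); 
for n in("sugar_shaker","tin_mints","board_top"): print(n,[(np.round(r["at"],3).tolist(),round(r["confidence"],2)) for r in manip.look_for("top",n)][:2])
P=W[(abs(W[:,2]-.013)<.004)&(np.hypot(W[:,0]-.563,W[:,1]-.225)<.105)&(W[:,0]>.47)][:,:2]
print(cv2.minEnclosingCircle(P.astype(np.float32)))
print([np.round(v,4) for v in fit(W,"small",np.array([.566,.2275]),3.3,z0=.018,tol=.003)],[np.round(v,4) for v in fit(W,"large",np.array([.566,.2275]),3.3,z0=.013,tol=.003)],manip.current_time())
E
```

```text
sugar_shaker [([0.643, 0.331, 0.076], 0.62)]
tin_mints [([0.418, 0.218, 0.026], 0.86)]
board_top [([0.559, 0.233, 0.012], 0.78)]
((0.5659049153327942, 0.2277439683675766), 0.08816057443618774)
[array([0.5644, 0.2277, 3.327 , 0.0294]), np.float64(0.0702), np.int64(382), np.float64(0.002)] [array([0.5643, 0.2264, 3.3099, 0.0382]), np.float64(0.0571), np.int64(242), np.float64(0.0016)] 34.8583
```

View pics/end.png

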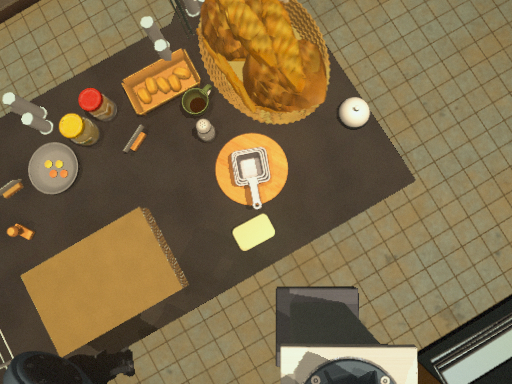

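The final view shows the nest centred on the board at (251,168). The tin at (253,232) and the shaker at (205,130) are where they started.

```bash
python3 -c "
from bench import manip
print(manip.sign_off())"
```

```text
the job is handed in; nothing more can be done
None
```

The three scoops are nested on the board, and I handed the job in at about 35 s of the 72 s allowed. I picked each one up by its handle, largest first, and lowered it in 1 mm steps until it touched. Contact added about 7–8 N upward.

**What the last checks showed:**
- **Seating:** the rims measured 56.1, 62.6 and 69.2 mm high. The steps between them are about 6.5 mm, so each scoop is right down on the floor of the one below.
- **Centring:** the nest is within about 2 mm of the board's centre.
- **Surroundings:** the board did not move measurably. The shaker and tin read within about 3 mm of their first positions, which is within the detector's accuracy, and they look the same in the pictures.

**Not perfect:** the handles are one above the other but not exactly parallel. The small one is about 1–1.5° off the largest. The fits to the middle one gave 3–5°, but most of its handle is hidden. From its visible edges it looks closer to 2°, or about 2 mm at the grip. I left them as they were, because regripping could have disturbed the nest.

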